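# Lift a steel vessel jacket off its clinging liner

### The job

Two steel jackets of digestion vessels stand mouth down on the lab bench, and one of them still has its white plastic liner inside: the liner's wide white rim shows beneath it, so it stands higher than the empty jacket. Lift that jacket straight up off the liner, leaving the liner standing on the bench where it is, and set the jacket down gently, mouth down, wholly on the round green mat. Leave the other, empty jacket alone.

Things in the scene. Friction and masses are not known exactly. Their poses are not given: they have to be found in the camera images.
- jacket_mid (a point): The jacket to lift: a round upside-down steel cup, 56 mm in diameter, 56 mm high, closed on top, 0.5 kg; bore 45 mm wide, 48 mm deep. Point: on its axis, 28 mm above its lower rim, z up. At the start it sits over the liner, lower rim 18 mm above the bench (resting on the liner's rim), top at 74 mm. Grip it by its side at half height or above, in any direction.
- liner_mid (a point): The white liner inside it, mouth down on the bench: 62 mm high, 150 g. Its lowest 18 mm is a rim 56 mm in diameter (as wide as the jacket: fingers reaching this low hold both); above that it is 41 mm in diameter, inside the jacket until that has risen 44 mm. It clings to the bore with less than its weight: a steady straight lift leaves it standing. Point: on its axis, 31 mm above the bench.
- mat_top (a point): The round flat green mat where the jacket belongs, 130 mm in diameter, 6 mm thick, fixed to the bench. The point is at the centre of its upper face.
- spare_jacket_mid (a point): The other steel jacket, of the same look and size but empty, standing mouth down directly on the bench (its top at 56 mm). To be left alone. The point is on its axis, 28 mm above the bench. A white liner of the same kind also stands alone near by, without a jacket.
Mind the look-alikes: they are no part of the job. What is shaped like the part that bears jacket_mid but blue or turquoise is not meant. What is shaped like the part that bears liner_mid but blue or red is not meant.

How it is judged:
By the outcome, as a careful person would: the job done as asked, in the order asked, and still so for the second after the job is handed in, with the robot touching nothing.
It also fails if it takes over 35 s, if anything falls off the work surface, if the arm or the gripper's body presses on something with over 40 N, if the wrist force passes 120 N, or if a joint passes its speed limit or range.

### The arm

A 7-joint arm with a two-finger parallel gripper is mounted at the origin on the work surface. World frame = base frame: x ahead of the robot, y to its left, z up, the work surface at z = 0. Lengths are in m, angles in rad, forces in N, time in s.
With the tool pointing down it reaches from about 0.4 to 0.85 m from the base axis. Payload 10.4 kg.
Tool frame: the origin (TCP) lies midway between the tips of the shut fingers; the grasp point (between the pads) lies 19 mm behind it; z points along the fingers, x is the direction in which the jaws open and shut, and the axes are right-handed (so a half turn about z gives the same grasp; the last joint's range is limited). The gripper opens to 85 mm and grips with 20 to 120 N. Pads are 22 mm wide; open, the fingers measure 114 mm over their backs; the gripper's body (76 mm by 85 mm) begins 54 mm behind the grasp point. The pads swing forward as they close: fully open they stand 13 mm farther back than shut.
Start: joints at [-1.169, 0.332, -0.065, 1.46, 0.022, 1.35, -0.088], TCP at [0.258, 0.569, 0.231] pointing down, gripper open.
Joint ranges: [-2.6, 2.6], [-0.5, 2.12], [-1.47, 1.34], [0.16, 2.42], [-1.27, 4.41], [0.06, 2.06], [-2.6, 2.6]. Speed limits (rad/s): [2.22, 2.22, 2.79, 2.79, 3.14, 3.14, 3.14].

### API

Orientations are given as a 3x3 rotation matrix whose columns are the frame's x, y, z axes.
In Python, from workcell import robot gives the robot as it stands.
- The arm moves only by the tool send_rows, never from a script. Its argument "commands" is a list of rows, each a list of 3 entries, a list of its own where there are three numbers: the shift along the tool's x, y, z in mm, then the turn, a rotation vector about the tool's x, y, z in degrees, then the gripper's target within -1 to 1 (shut at 1, half-way at 0, fully open at -1). A call has 1 to 8 rows; each row shifts and turns the pose as measured when the row begins, along the tool's axes as they then stand; what a row does not reach is not made up. A row lasts 1/12 s, in which the tool goes at most 41.7 mm and 7.16 degrees, less where a joint would pass 70% of its speed; a pose out of reach is approached as far as the arm can. A call is refused whole if a number of a shift passes 41.7 or a number of a turn 7.16, either way. A call with a gripper value outside its range is refused whole. The fingers move at their own pace and stop on an object; "newtons" is the grip in N (left out, the last holds). Time passes only in rows, so rows that do not move let the fingers close. It gives the time, the measured TCP pose, the force and the opening at its end, in the units of the state.
- robot.get_obs(): the state, without advancing time (a new reading comes with each control period).
- robot.read_camera(name): name is "scene" or "top"; returns a dict with "color" (400x640x3 uint8, red, green, blue), "fov_y" (degrees; the focal length in pixels is half the picture's height over the tangent of half this angle, whatever the lens; pixels are square), "cx", "cy" (the principal point, pixels), "world_from_camera" (4x4, takes a point from camera to world coordinates). Camera axes: x right, y down, z forward; pixel columns grow to the right and rows downward; lengths in m; the calibration is good to about 2 mm. A picture is of the moment at which its call begins. There is no depth.
- robot.close_job(): hands the job in, once; it reports no verdict.
The state is a dict: "clock": time; "joints": joint angles; "qvel": joint speeds; "joint_torque": joint torques, N m; "position": TCP position; "eef_rot": TCP orientation; "contact_force": force on the tool from outside, world axes, zero at the start; "torque": the same for the moment, N m; "grip_width": opening from 0.0 (shut) to 1.0 (fully open).
Only numpy, scipy, OpenCV 4.12 (cv2) and the standard library are available. Lean on these libraries where they do the work, as an engineer would, in place of code of your own. Each camera call takes 0.05 s, during which the arm holds its last target.

## Working session

There is one attempt and no reset: what is moved stays moved. The work goes in short steps, Python scripts to look and compute and a tool call to move; the robot and the scene stay as the last step left them, time stands still between calls to the robot, and variables do not carry over. Pictures are saved under pics/ and viewed, and the job is handed in when it is done.

Besides the shell and the picture viewer there is one more tool, called in YAML: its name, and indented under it one key for each argument. send_rows: Moves the arm, as the interface text tells. Its arguments: {"type":"object","properties":{"commands":{"type":"array","items":{"type":"array"}},"newtons":{"type":"number"}},"required":["commands"]}

```bash
mkdir -p pics; cat > h.py <<'E'
import numpy as np,cv2
from workcell import robot
def save(n,f):
    d=robot.read_camera(n); cv2.imwrite(f,d["color"][:,:,::-1]); np.savez(f+'.npz',**{k:v for k,v in d.items()}); return d
def ray(d,u,v,z):
    f=200/np.tan(np.radians(float(d["fov_y"]))/2)
    T=np.array(d["world_from_camera"]); r=T[:3,:3]@np.array([(u-d["cx"])/f,(v-d["cy"])/f,1]); o=T[:3,3]
    return o+r*(z-o[2])/r[2]
def proj(d,p):
    f=200/np.tan(np.radians(float(d["fov_y"]))/2)
    T=np.array(d["world_from_camera"]); c=T[:3,:3].T@(np.array(p)-T[:3,3]); return c[0]/c[2]*f+d["cx"],c[1]/c[2]*f+d["cy"]
E
python3 - <<'E'
from h import *
for n in("scene","top"):
    d=save(n,f"pics/{n}0.png"); print(n,d["fov_y"],d["cx"],d["cy"],np.round(d["world_from_camera"],3).tolist())
o=robot.get_obs(); print(o["clock"],o["position"],np.round(o["eef_rot"],3).tolist(),o["grip_width"],o["contact_force"])
E
```

```text
scene 45.199649541141575 320.35780940733076 195.15082788227124 [[-0.258, 0.644, -0.72, 1.301], [0.966, 0.183, -0.183, 0.176], [0.015, -0.743, -0.669, 0.811], [0.0, 0.0, 0.0, 1.0]]
top 56.69759680994654 322.74578184572596 192.86357242020043 [[-0.011, -0.985, 0.172, 0.376], [-1.0, 0.008, -0.019, -0.046], [0.017, -0.173, -0.985, 0.841], [0.0, 0.0, 0.0, 1.0]]
0.1 [0.25743157 0.56919001 0.23061134] [[0.412, 0.911, -0.0], [0.911, -0.412, -0.001], [-0.001, 0.0, -1.0]] 1.000481302997927 [-0.37193485  0.02668997 -0.25068821]
```

View pics/scene0.png

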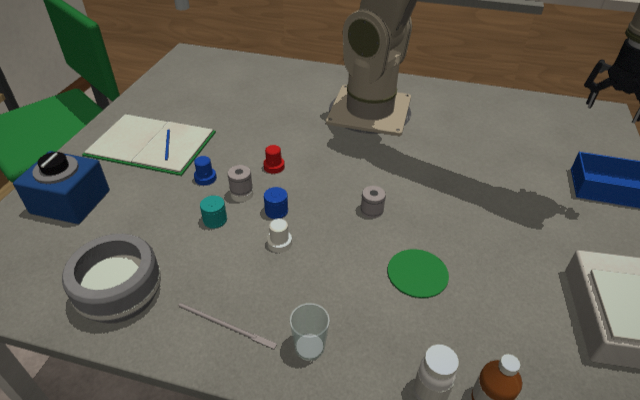

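View pics/top0.png

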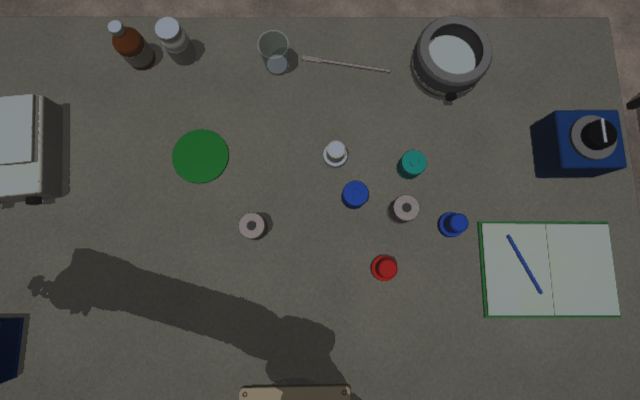

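Two grey steel candidates are visible: scene (240,182) / top (406,208), and scene (373,201) / top (252,226). I'll enlarge both to tell them apart.

```bash
python3 - <<'E'
import cv2,numpy as np
a=cv2.imread('pics/scene0.png');b=cv2.imread('pics/top0.png')
def c(i,u,v):return cv2.resize(i[v-32:v+33,u-40:u+40],(400,300),interpolation=cv2.INTER_CUBIC)
o=np.vstack([np.hstack([c(a,240,182),c(a,373,201)]),np.hstack([c(b,406,208),c(b,252,226)])])
cv2.imwrite('pics/crop.png',cv2.convertScaleAbs(o,alpha=1.5))
E
```

```text
(no output)
```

View pics/crop.png

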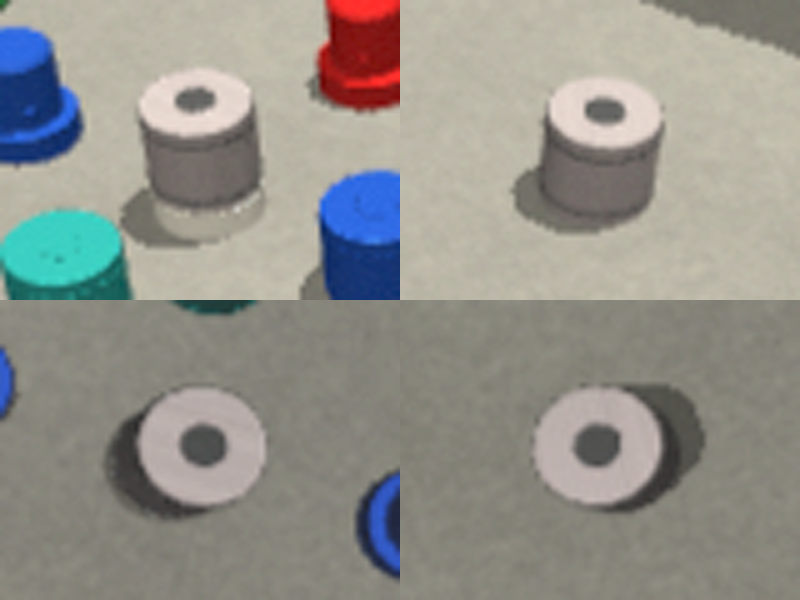

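The left one, scene (240,182) / top (406,208), has the white rim beneath it, so it is the jacket to lift. The right one, scene (373,201), stands directly on the bench and is the spare.

```bash
python3 - <<'E'
from h import *
def ld(n):
    d=dict(np.load(f'pics/{n}0.png.npz')); return d
S,T=ld('scene'),ld('top')
def blob(d,mask,u,v,k=0):
    m=mask.astype(np.uint8); n,l,s,c=cv2.connectedComponentsWithStats(m)
    i=min(range(1,n),key=lambda i:np.hypot(*(c[i]-[u,v]))+(1e3 if s[i,4]<6 else 0)); return c[i],s[i]
for nm,d,u,v in(('T',T,406,208),('S',S,239,171.5),):
    g=cv2.cvtColor(d['color'],cv2.COLOR_RGB2GRAY); hsv=cv2.cvtColor(d['color'],cv2.COLOR_RGB2HSV)
    x=int(u);y=int(v); print(g[y-14:y+15:2,x-16:x+17:2])
    w=np.zeros_like(g);cv2.circle(w,(x,y),7,1,-1); thr=115 if nm=='T' else 105
    c,s=blob(d,(g<thr)&(w>0),u,v); print(nm,'dot',c,s,ray(d,*c,.074))
for nm,d,u,v in(('T',T,200,156),('S',S,418,273)):
    hsv=cv2.cvtColor(d['color'],cv2.COLOR_RGB2HSV)
    c,s=blob(d,(abs(hsv[...,0].astype(int)-60)<15)&(hsv[...,1]>120),u,v); print(nm,'mat',c,s,ray(d,*c,.006))
for nm,u,v,z in(('turq',414,163,.05),('blue cup',355,194,.056),('blue liner',453,224,.04),('red',384,268,.04),('white',335,153,.04),('spare',252,226,.056),('glass',275,50,.05)):
    print(nm,np.round(ray(T,u,v,z),3))
E
```

```text
[[ 90  91  89  89  89  89  81  81  83  81  88  86  87  87  87  86  86]
 [ 92  90  87  87  71 101 113 118 118 119 108  95  84  87  86  86  85]
 [ 91  91  91  67 108 115 117 117 117 117 115 116 109  85  88  87  87]
 [ 89  83  52 108 118 118 116 114 114 118 118 117 118 106  87  85  88]
 [ 70  38  68 120 121 119 118 118  97 114 115 113 115 116  87  85  89]
 [ 44  36 100 117 119 119 104  55  53  52  90 118 116 115 109  86  89]
 [ 40  39 112 117 116 118  68  53  52  52  52 117 120 119 120  82  86]
 [ 39  40 108 118 119 117  69  54  54  52  53 114 119 120 123  88  84]
 [ 39  37  99 116 117 118 110  53  52  52  79 116 117 117 119  86  86]
 [ 41  39  50 118 118 116 116 112  99 104 117 117 116 116  88  88  89]
 [ 43  43  39 105 121 119 118 117 116 116 116 115 116 119  84  87  89]
 [ 47  43  41  50 108 120 121 121 118 117 118 116 115  87  87  90  90]
 [ 62  42  42  43  51  91 117 118 120 121 121 114  97  86  88  90  87]
 [ 75  64  43  42  42  40  59  70  82  77  78  76  88  89  85  88  86]
 [ 87  83  67  69  47  46  50  52  65  82  86  90  87  88  90  89  91]]
T dot [406.39 207.11] [401 202  12
[... 895 characters left out ...]
121]
 [122 123 122  65  63  63  67  68  69  65  62  59  68  63  74 119 120]
 [123 124 124  71  69  74  74  74  74  74  69  69  69  67  70 123 120]
 [123 121 122  90  69  73  72  75  74  74  70  70  72  67  67 119 121]]
S dot [238.53125 171.09375] [235 169   8   5  32] [ 0.47867006 -0.23800125  0.074     ]
T mat [199.96896259 155.91113946] [ 172  130   57   53 2352] [0.61101133 0.22090993 0.006     ]
S mat [417.63488576 273.14718805] [ 388  250   61   48 2276] [0.61807397 0.21941993 0.006     ]
turq [ 0.579 -0.264  0.05 ]
blue cup [ 0.51  -0.131  0.056]
blue liner [ 0.445 -0.344  0.04 ]
red [ 0.353 -0.19   0.04 ]
white [ 0.606 -0.09   0.04 ]
spare [0.443 0.089 0.056]
glass [0.851 0.046 0.05 ]
```

send_rows:
  commands:
    - [[0, 40, 0], [0, 0, 3.8], -1]
    - [[0, 40, 0], [0, 0, 3.8], -1]
    - [[0, 40, 0], [0, 0, 3.8], -1]
    - [[0, 40, 0], [0, 0, 3.8], -1]
    - [[0, 40, 0], [0, 0, 3.8], -1]
    - [[0, 40, 0], [0, 0, 3.8], -1]
    - [[0, 40, 0], [0, 0, 3.8], -1]
    - [[0, 40, 0], [0, 0, 3.8], -1]
  newtons: 50

```text
clock: 0.77
position: [0.5059, 0.3769, 0.225]
eef_rot: [[0.816, 0.577, -0.009], [0.577, -0.816, -0.003], [-0.009, -0.003, -1.0]]
contact_force: [-0.2, 0.7, -0.5]
grip_width: 1.002
```

send_rows:
  commands:
    - [[0, 40, 0], [0, 0, 3.8], -1]
    - [[0, 40, 0], [0, 0, 3.8], -1]
    - [[0, 40, 0], [0, 0, 3.8], -1]
    - [[0, 40, 0], [0, 0, 3.8], -1]
    - [[0, 40, 0], [0, 0, 3.8], -1]
    - [[0, 40, 0], [0, 0, 3.8], -1]
    - [[0, 40, 0], [0, 0, 3.8], -1]
    - [[0, 40, 0], [0, 0, 3.8], -1]

```text
clock: 1.43
position: [0.6247, 0.07, 0.2207]
eef_rot: [[0.998, 0.058, -0.014], [0.058, -0.998, -0.006], [-0.014, 0.005, -1.0]]
contact_force: [0.8, -0.3, 0.6]
grip_width: 0.997
```

send_rows:
  commands:
    - [[0, 40, 0], [0, 0, 5], -1]
    - [[0, 40, 0], [0, 0, 5], -1]
    - [[0, 40, 0], [0, 0, 5], -1]
    - [[0, 40, 0], [0, 0, 5], -1]
    - [[0, 40, 0], [0, 0, 5], -1]

```text
clock: 1.85
position: [0.5992, -0.1352, 0.2198]
eef_rot: [[0.921, -0.388, -0.017], [-0.389, -0.921, -0.007], [-0.013, 0.013, -1.0]]
contact_force: [1.3, -0.8, 0.7]
grip_width: 1.002
```

```bash
cat > rem.py <<'E'
import sys
from h import *
from scipy.spatial.transform import Rotation as R
x,y,z,yaw=map(float,sys.argv[1:5]); o=robot.get_obs(); Rm=np.array(o["eef_rot"]); a=np.radians(yaw)
G=np.array([[np.cos(a),np.sin(a),0],[np.sin(a),-np.cos(a),0],[0,0,-1.]])
print(o["clock"],np.round(o["position"],4),"tool mm",np.round(Rm.T@(np.array([x,y,z])-o["position"])*1000,1),"deg",np.round(np.degrees(R.from_matrix(Rm.T@G).as_rotvec()),2),np.round(o["contact_force"],1),o["grip_width"])
E
python3 rem.py .4785 -.237 .12 -62
```

```text
1.85 [ 0.5992 -0.1352  0.2198] tool mm [-70.4 139.4 102.5] deg [ 0.94  0.45 39.14] [ 1.3 -0.8  0.7] 1.0022226128023597
```

send_rows:
  commands:
    - [[-14, 28, 18], [0.2, 0.1, 0], -1]
    - [[-14, 28, 18], [0.2, 0.1, 0], -1]
    - [[-14, 28, 18], [0.2, 0.1, 0], -1]
    - [[-14, 28, 18], [0.2, 0.1, 0], -1]
    - [[-14, 28, 18], [0.2, 0.1, 0], -1]

```text
clock: 2.27
position: [0.4744, -0.2472, 0.1304]
eef_rot: [[0.916, -0.401, 0.004], [-0.401, -0.916, 0.002], [0.003, -0.003, -1.0]]
contact_force: [0.0, -0.8, -0.3]
grip_width: 1.001
```

send_rows:
  commands:
    - [[0, 0, 0], [0, 0, 6.5], -1]
    - [[0, 0, 0], [0, 0, 6.5], -1]
    - [[0, 0, 0], [0, 0, 6.5], -1]
    - [[0, 0, 0], [0, 0, 6.5], -1]
    - [[0, 0, 0], [0, 0, 6.5], -1]
    - [[0, 0, 0], [0, 0, 6.5], -1]

```text
clock: 2.77
position: [0.4621, -0.2533, 0.1245]
eef_rot: [[0.425, -0.905, -0.006], [-0.905, -0.425, 0.005], [-0.007, 0.003, -1.0]]
contact_force: [0.2, -0.1, 0.5]
grip_width: 1.003
```

```bash
python3 rem.py .4785 -.237 .12 -62
```

```text
2.7667 [ 0.4621 -0.2533  0.1245] tool mm [ -7.8 -21.8   4.5] deg [ 0.19  0.42 -2.82] [ 0.2 -0.1  0.5] 1.0025246679510937
```

send_rows:
  commands:
    - [[-4, -10, 2], [0.1, 0.2, -1], -1]
    - [[-4, -9, 2], [0.1, 0.2, -1], -1]
    - [[0, 0, 0], [0, 0, 0], -1]
    - [[0, 0, 0], [0, 0, 0], -1]

```text
clock: 3.1
position: [0.477, -0.2352, 0.1192]
eef_rot: [[0.465, -0.885, -0.001], [-0.885, -0.465, 0.0], [-0.001, 0.001, -1.0]]
contact_force: [-0.4, -0.3, -0.2]
grip_width: 0.996
```

```bash
python3 rem.py .4785 -.237 .036 -62; python3 -c "
from h import *
save('top','pics/top1.png');save('scene','pics/scene1.png')"
```

```text
3.1 [ 0.477  -0.2352  0.1192] tool mm [ 2.3 -0.6 83.2] deg [ 0.04  0.04 -0.31] [-0.4 -0.3 -0.2] 0.9961129057765424
```

View pics/scene1.png

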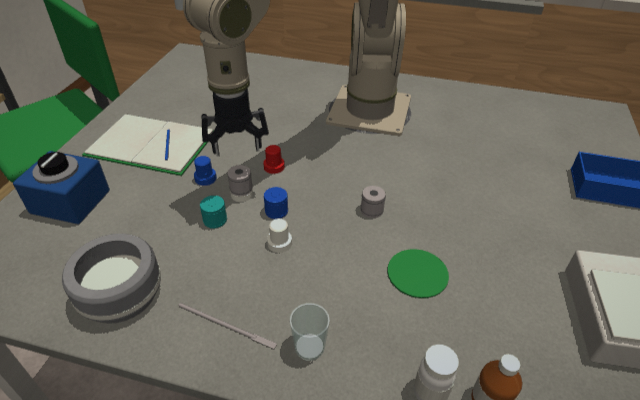

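The picture shows the open gripper above the lined jacket (240,182), clear of its neighbours. I'll descend now.

send_rows:
  commands:
    - [[0.5, 0, 14], [0, 0, 0], -1]
    - [[0.5, 0, 14], [0, 0, 0], -1]
    - [[0.5, 0, 14], [0, 0, 0], -1]
    - [[0.5, 0, 12], [0, 0, 0], -1]
    - [[0, 0, 10], [0, 0, 0], -1]
    - [[0, 0, 6], [0, 0, 0], -1]
    - [[0, 0, 3], [0, 0, 0], -1]
    - [[0, 0, 0], [0, 0, 0], -1]

```text
clock: 3.87
position: [0.4782, -0.2391, 0.0439]
eef_rot: [[0.467, -0.884, 0.002], [-0.884, -0.467, -0.0], [0.001, -0.001, -1.0]]
contact_force: [0.1, 0.6, 0.3]
grip_width: 1.0
```

```bash
python3 rem.py .4785 -.237 .036 -62; python3 -c "
from h import *
d=save('scene','pics/scene2.png');cv2.imwrite('pics/s2c.png',cv2.resize(d['color'][120:230,180:310,::-1],None,fx=5,fy=5))"
```

```text
3.8667 [ 0.4782 -0.2391  0.0439] tool mm [-1.8 -1.2  7.9] deg [-0.09 -0.06 -0.14] [0.1 0.6 0.3] 0.99992916996294
```

View pics/s2c.png

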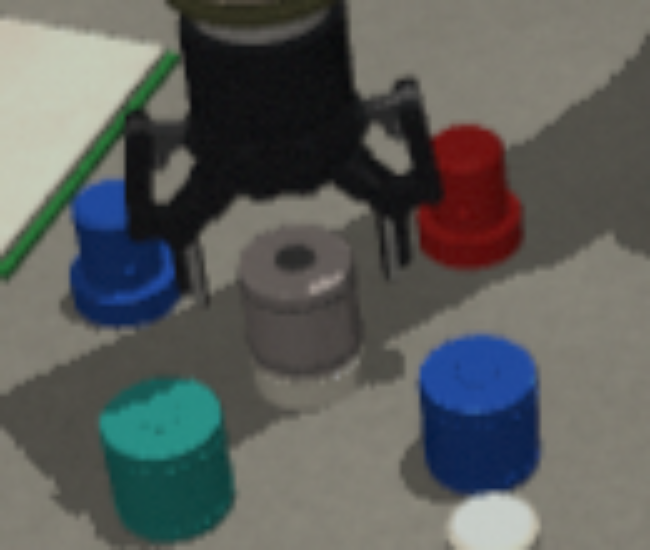

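Fingers straddle the jacket symmetrically, at about (195,270) and (392,240) in the crop. I'll go down the remaining 7 mm and close.

send_rows:
  commands:
    - [[-1, -0.6, 4], [0, 0, 0], -1]
    - [[-0.5, -0.4, 3], [0, 0, 0], -1]
    - [[0, 0, 0], [0, 0, 0], -1]
    - [[0, 0, 0], [0, 0, 0], -1]

```text
clock: 4.25
position: [0.4797, -0.2376, 0.0381]
eef_rot: [[0.468, -0.884, 0.005], [-0.884, -0.468, -0.001], [0.003, -0.004, -1.0]]
contact_force: [-0.3, -0.6, 1.0]
grip_width: 0.996
```

send_rows:
  commands:
    - [[0, 0, 0], [0, 0, 0], 1]
    - [[0, 0, 0], [0, 0, 0], 1]
    - [[0, 0, 0], [0, 0, 0], 1]
    - [[0, 0, 0], [0, 0, 0], 1]
    - [[0, 0, 0], [0, 0, 0], 1]
    - [[0, 0, 0], [0, 0, 0], 1]
  newtons: 50

```text
clock: 4.75
position: [0.4801, -0.2374, 0.0391]
eef_rot: [[0.468, -0.884, 0.006], [-0.884, -0.468, -0.0], [0.003, -0.005, -1.0]]
contact_force: [-0.9, 0.0, -0.1]
grip_width: 0.636
```

send_rows:
  commands:
    - [[0, 0, 0], [0, 0, 0], 1]
    - [[0, 0, 0], [0, 0, 0], 1]
    - [[0, 0, 0], [0, 0, 0], 1]

```text
clock: 5.0
position: [0.4801, -0.2374, 0.0391]
eef_rot: [[0.468, -0.884, 0.006], [-0.884, -0.468, -0.0], [0.003, -0.005, -1.0]]
contact_force: [-1.7, -0.6, -0.4]
grip_width: 0.636
```

```bash
python3 rem.py .4785 -.237 .036 -62; python3 -c "
from h import *
d=save('scene','pics/scene3.png');cv2.imwrite('pics/s3c.png',cv2.resize(d['color'][120:230,180:310,::-1],None,fx=5,fy=5))"
```

```text
5.0 [ 0.4801 -0.2374  0.0391] tool mm [-1.1  1.3  3.1] deg [-0.29 -0.18 -0.11] [-1.7 -0.6 -0.4] 0.635896653644876
```

View pics/s3c.png

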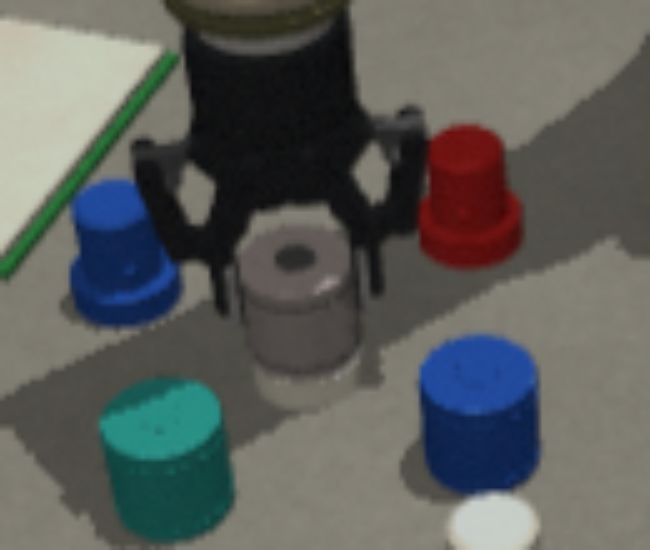

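send_rows:
  commands:
    - [[0, 0, -2], [0, 0, 0], 1]
    - [[0, 0, -3], [0, 0, 0], 1]
    - [[0, 0, -4], [0, 0, 0], 1]
    - [[0, 0, -4], [0, 0, 0], 1]
    - [[0, 0, -4], [0, 0, 0], 1]
    - [[0, 0, -4], [0, 0, 0], 1]

```text
clock: 5.55
position: [0.4785, -0.2369, 0.0603]
eef_rot: [[0.468, -0.884, 0.002], [-0.884, -0.468, 0.0], [0.001, -0.002, -1.0]]
contact_force: [0.2, 1.3, -4.1]
grip_width: 0.633
```

```bash
python3 rem.py .48 -.2374 .120 -62; python3 -c "
from h import *
d=save('scene','pics/scene4.png');cv2.imwrite('pics/s4c.png',cv2.resize(d['color'][120:230,180:310,::-1],None,fx=5,fy=5))"
```

```text
5.55 [ 0.4785 -0.2369  0.0603] tool mm [  1.2  -1.2 -59.7] deg [-0.12 -0.06 -0.12] [ 0.2  1.3 -4.1] 0.6334110093409305
```

View pics/s4c.png

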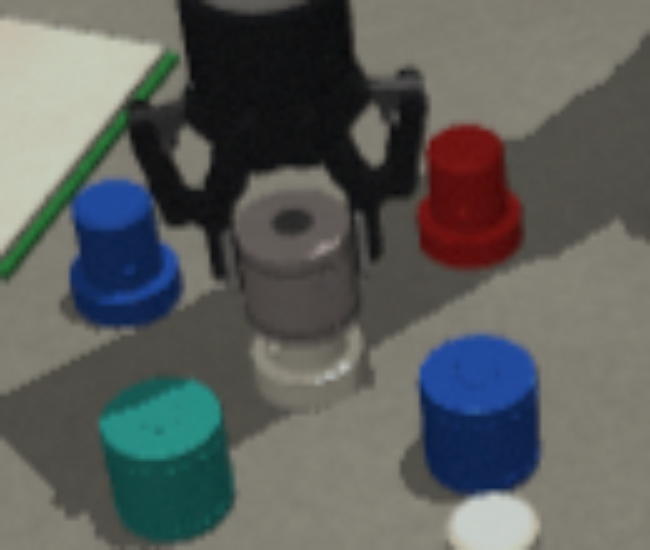

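The jacket is rising and the liner's rim stays put at crop (305,390). I'll keep lifting straight up.

send_rows:
  commands:
    - [[0, 0, -5], [0, 0, 0], 1]
    - [[0, 0, -5], [0, 0, 0], 1]
    - [[0, 0, -5], [0, 0, 0], 1]
    - [[0, 0, -5], [0, 0, 0], 1]
    - [[0, 0, -5], [0, 0, 0], 1]
    - [[0, 0, -6], [0, 0, 0], 1]
    - [[0, 0, -6], [0, 0, 0], 1]
    - [[0, 0, -7], [0, 0, 0], 1]

```text
clock: 6.27
position: [0.478, -0.2369, 0.1091]
eef_rot: [[0.467, -0.884, 0.002], [-0.884, -0.467, 0.0], [0.001, -0.002, -1.0]]
contact_force: [-1.0, 0.6, -4.2]
grip_width: 0.645
```

send_rows:
  commands:
    - [[0, 0, -7], [0, 0, 0], 1]
    - [[0, 0, -7], [0, 0, 0], 1]
    - [[0, 0, -7], [0, 0, 0], 1]
    - [[0, 0, -7], [0, 0, 0], 1]
    - [[0, 0, -7], [0, 0, 0], 1]
    - [[0, 0, -4], [0, 0, 0], 1]

```text
clock: 6.77
position: [0.4782, -0.2372, 0.1535]
eef_rot: [[0.467, -0.884, 0.004], [-0.884, -0.467, 0.0], [0.002, -0.003, -1.0]]
contact_force: [-0.7, -0.1, -4.0]
grip_width: 0.639
```

```bash
python3 rem.py .614 .220 .14 -62; python3 -c "
from h import *
d=save('scene','pics/scene5.png');cv2.imwrite('pics/s5c.png',cv2.resize(d['color'][100:220,180:310,::-1],None,fx=5,fy=5,dst=None)[:600])"
```

```text
6.7667 [ 0.4782 -0.2372  0.1535] tool mm [-340.9 -333.6   14.1] deg [-0.2  -0.09 -0.17] [-0.7 -0.1 -4. ] 0.6388629533044058
```

View pics/s5c.png

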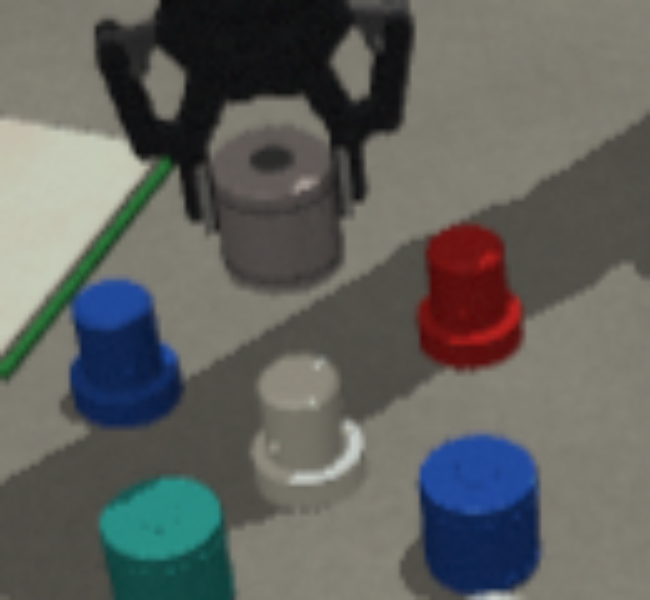

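The jacket is off and the liner stands upright where it was (crop (305,440)). Now I'll carry the jacket to the mat.

send_rows:
  commands:
    - [[-7, -7, 0], [0, 0, 0], 1]
    - [[-14, -14, 0], [0, 0, 0], 1]
    - [[-20, -20, 0], [0, 0, 0], 1]
    - [[-22, -22, 0], [0, 0, 0], 1]
    - [[-22, -22, 0], [0, 0, 0], 1]
    - [[-22, -22, 0], [0, 0, 0], 1]
    - [[-22, -22, 0], [0, 0, 0], 1]
    - [[-22, -22, 0], [0, 0, 0], 1]

```text
clock: 7.48
position: [0.5417, -0.0286, 0.153]
eef_rot: [[0.455, -0.891, 0.003], [-0.891, -0.455, -0.002], [0.003, -0.002, -1.0]]
contact_force: [1.1, -0.9, -3.5]
grip_width: 0.641
```

```bash
python3 rem.py .614 .220 .14 -62
```

```text
7.4833 [ 0.5417 -0.0286  0.153 ] tool mm [-188.5 -177.5   12.8] deg [-0.09 -0.16 -0.94] [ 1.1 -0.9 -3.5] 0.6410392013131835
```

send_rows:
  commands:
    - [[-23, -22, 0], [0, 0, 0], 1]
    - [[-23, -22, 0], [0, 0, 0], 1]
    - [[-23, -22, 0], [0, 0, 0], 1]
    - [[-23, -22, 0], [0, 0, 0], 1]
    - [[-20, -20, 0], [0, 0, 0], 1]
    - [[-16, -15, 0], [0, 0, 0], 1]
    - [[-10, -10, 0], [0, 0, 0], 1]
    - [[-5, -5, 0], [0, 0, 0], 1]

```text
clock: 8.15
position: [0.5965, 0.1869, 0.1479]
eef_rot: [[0.466, -0.885, -0.004], [-0.885, -0.466, 0.001], [-0.003, 0.004, -1.0]]
contact_force: [-0.3, 0.1, -4.5]
grip_width: 0.638
```

send_rows:
  commands:
    - [[0, 0, 0], [0, 0, 0], 1]
    - [[0, 0, 0], [0, 0, 0], 1]

```text
clock: 8.32
position: [0.5959, 0.1882, 0.1468]
eef_rot: [[0.468, -0.884, -0.006], [-0.884, -0.468, -0.0], [-0.003, 0.005, -1.0]]
contact_force: [0.1, -0.2, -4.2]
grip_width: 0.642
```

```bash
python3 rem.py .614 .220 .05 -62
```

```text
8.3167 [0.5959 0.1882 0.1468] tool mm [-19.3 -31.4  96.7] deg [ 0.31  0.15 -0.1 ] [ 0.1 -0.2 -4.2] 0.6415143479077076
```

send_rows:
  commands:
    - [[-7, -11, 8], [0.1, 0.05, 0], 1]
    - [[-7, -11, 12], [0.1, 0.05, 0], 1]
    - [[-5, -9, 14], [0.1, 0.05, 0], 1]
    - [[0, 0, 14], [0, 0, 0], 1]
    - [[0, 0, 14], [0, 0, 0], 1]
    - [[0, 0, 12], [0, 0, 0], 1]
    - [[0, 0, 6], [0, 0, 0], 1]
    - [[0, 0, 3], [0, 0, 0], 1]

```text
clock: 8.98
position: [0.6171, 0.2048, 0.0631]
eef_rot: [[0.452, -0.892, 0.003], [-0.892, -0.452, -0.004], [0.005, -0.001, -1.0]]
contact_force: [0.7, 0.2, -3.1]
grip_width: 0.64
```

```bash
python3 rem.py .614 .220 .027 -62; python3 -c "
from h import *
d=save('scene','pics/scene6.png')
d=save('top','pics/top6.png')"
```

```text
8.9833 [0.6171 0.2048 0.0631] tool mm [-15.1  -4.   36. ] deg [-0.06 -0.3  -1.12] [ 0.7  0.2 -3.1] 0.6403108441136213
```

View pics/scene6.png

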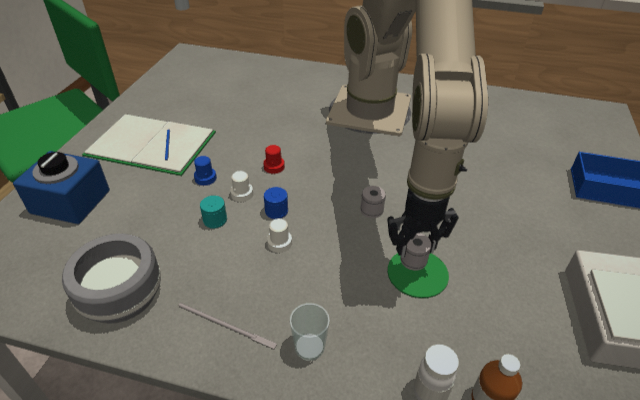

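View pics/top6.png

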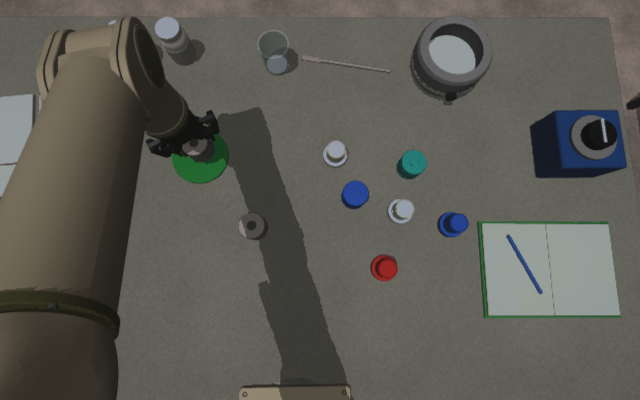

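The scene view shows the jacket at (416,252), hanging above the mat at (418,273). I'll centre it and lower it gently.

send_rows:
  commands:
    - [[-5, -1.5, 3], [0, -0.1, -0.3], 1]
    - [[-5, -1.5, 5], [0, -0.1, -0.3], 1]
    - [[-4, -1, 5], [0, -0.1, -0.3], 1]
    - [[0, 0, 5], [0, 0, 0], 1]
    - [[0, 0, 4], [0, 0, 0], 1]
    - [[0, 0, 2], [0, 0, 0], 1]
    - [[0, 0, 0], [0, 0, 0], 1]
    - [[0, 0, 0], [0, 0, 0], 1]

```text
clock: 9.75
position: [0.6154, 0.2224, 0.0398]
eef_rot: [[0.469, -0.883, 0.004], [-0.883, -0.469, 0.004], [-0.001, -0.006, -1.0]]
contact_force: [0.2, 0.6, -4.0]
grip_width: 0.639
```

```bash
python3 rem.py .614 .220 .027 -62
```

```text
9.75 [0.6154 0.2224 0.0398] tool mm [ 1.4  2.5 12.8] deg [-0.32  0.06 -0.03] [ 0.2  0.6 -4. ] 0.6391965981669111
```

send_rows:
  commands:
    - [[0, 0, 2], [-0.1, 0, 0], 1]
    - [[0, 0, 2], [-0.1, 0, 0], 1]
    - [[0, 0, 2], [-0.1, 0, 0], 1]
    - [[0, 0, 1.5], [0, 0, 0], 1]
    - [[0, 0, 1], [0, 0, 0], 1]
    - [[0, 0, 0], [0, 0, 0], 1]
    - [[0, 0, 0], [0, 0, 0], 1]

```text
clock: 10.33
position: [0.616, 0.2217, 0.0308]
eef_rot: [[0.468, -0.884, 0.0], [-0.884, -0.468, 0.001], [-0.001, -0.0, -1.0]]
contact_force: [-0.0, 0.1, -4.7]
grip_width: 0.643
```

```bash
python3 rem.py .614 .220 .027 -62; python3 -c "
from h import *
d=save('scene','pics/scene7.png');cv2.imwrite('pics/s7c.png',cv2.resize(d['color'][200:310,355:485,::-1],None,fx=5,fy=5))"
```

```text
10.3333 [0.616  0.2217 0.0308] tool mm [0.6 2.6 3.8] deg [-0.02  0.03 -0.09] [-0.   0.1 -4.7] 0.6425958253364282
```

View pics/s7c.png

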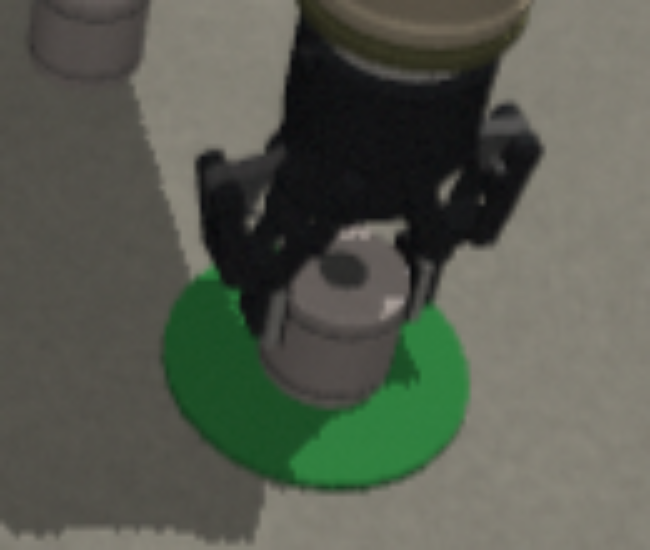

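The jacket looks as if it leans in the grip. I'll compare it with where an upright axis should project.

```bash
python3 - <<'E'
from h import *
d=dict(np.load('pics/scene7.png.npz'))
im=d['color'][:,:,::-1].copy()
im=cv2.resize(im[200:310,355:485],None,fx=5,fy=5,interpolation=cv2.INTER_CUBIC)
o=robot.get_obs(); x,y,_=o['position']
for z,c in((.066,(0,0,255)),(.01,(255,0,0))):
    P=np.array([proj(d,(x+.028*np.cos(t),y+.028*np.sin(t),z)) for t in np.linspace(0,6.28,60)])
    P=((P-[355,200])*5+2).astype(int); cv2.polylines(im,[P],True,c,1)
cv2.imwrite('pics/s7o.png',cv2.convertScaleAbs(im,alpha=1.5))
print(x,y)
E
```

```text
0.6160079750966244 0.22175108707079352
```

View pics/s7o.png

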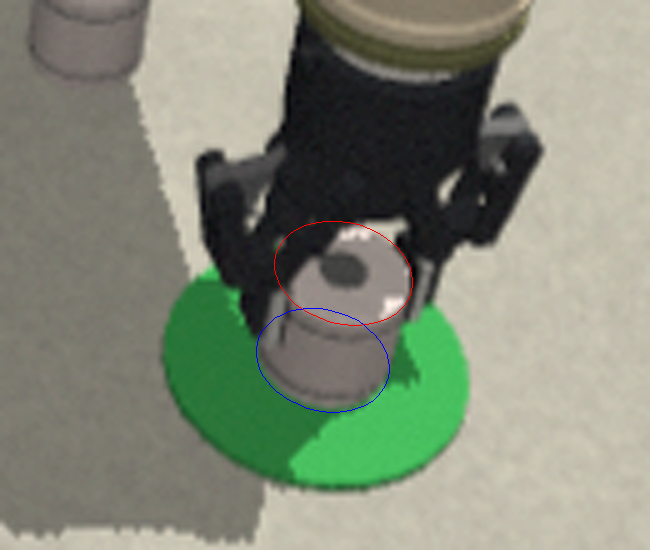

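The outlines drawn for an upright jacket match it (red is the top, blue the lower rim), so the lean is only perspective. It lies well within the mat. Now the last few mm.

send_rows:
  commands:
    - [[0, 0, 1], [0, 0, 0], 1]
    - [[0, 0, 1], [0, 0, 0], 1]
    - [[0, 0, 0.5], [0, 0, 0], 1]
    - [[0, 0, 0], [0, 0, 0], 1]

```text
clock: 10.72
position: [0.6161, 0.2218, 0.0284]
eef_rot: [[0.468, -0.884, 0.0], [-0.884, -0.468, 0.001], [-0.001, -0.001, -1.0]]
contact_force: [0.0, 0.3, -4.4]
grip_width: 0.638
```

send_rows:
  commands:
    - [[0, 0, 0.7], [0, 0, 0], 1]
    - [[0, 0, 0], [0, 0, 0], 1]

```text
clock: 10.88
position: [0.6161, 0.2219, 0.0277]
eef_rot: [[0.468, -0.884, 0.001], [-0.884, -0.468, 0.001], [-0.001, -0.001, -1.0]]
contact_force: [1.0, -0.0, -3.6]
grip_width: 0.641
```

send_rows:
  commands:
    - [[0, 0, 0.7], [0, 0, 0], 1]
    - [[0, 0, 0], [0, 0, 0], 1]

```text
clock: 11.05
position: [0.6163, 0.2219, 0.0274]
eef_rot: [[0.468, -0.884, 0.001], [-0.884, -0.468, 0.001], [-0.001, -0.001, -1.0]]
contact_force: [0.1, 0.2, -5.2]
grip_width: 0.642
```

send_rows:
  commands:
    - [[0, 0, 0.5], [0, 0, 0], 1]
    - [[0, 0, 0], [0, 0, 0], 1]

```text
clock: 11.22
position: [0.6164, 0.222, 0.0273]
eef_rot: [[0.468, -0.884, 0.001], [-0.884, -0.468, 0.002], [-0.001, -0.002, -1.0]]
contact_force: [0.4, 0.5, -3.4]
grip_width: 0.636
```

send_rows:
  commands:
    - [[0, 0, 1], [0, 0, 0], 1]
    - [[0, 0, 0.5], [0, 0, 0], 1]
    - [[0, 0, 0], [0, 0, 0], 1]

```text
clock: 11.47
position: [0.6166, 0.222, 0.0273]
eef_rot: [[0.468, -0.884, 0.001], [-0.884, -0.468, 0.002], [-0.001, -0.002, -1.0]]
contact_force: [0.3, -1.0, -3.6]
grip_width: 0.641
```

send_rows:
  commands:
    - [[0, 0, 1], [0, 0, 0], 1]
    - [[0, 0, 0], [0, 0, 0], 1]

```text
clock: 11.63
position: [0.6169, 0.2221, 0.0273]
eef_rot: [[0.468, -0.884, 0.002], [-0.884, -0.468, 0.003], [-0.002, -0.003, -1.0]]
contact_force: [0.1, -0.1, -4.7]
grip_width: 0.642
```

send_rows:
  commands:
    - [[0, 0, 2.5], [0, 0, 0], 1]

```text
clock: 11.72
position: [0.6172, 0.2223, 0.0269]
eef_rot: [[0.468, -0.884, 0.002], [-0.884, -0.468, 0.004], [-0.002, -0.003, -1.0]]
contact_force: [-20.5, -5.4, 43.2]
grip_width: 0.641
```

send_rows:
  commands:
    - [[0, 0, 2.5], [0, 0, 0], 1]

```text
clock: 11.8
position: [0.6172, 0.2223, 0.027]
eef_rot: [[0.468, -0.884, 0.002], [-0.884, -0.468, 0.004], [-0.003, -0.003, -1.0]]
contact_force: [-18.1, -5.6, 32.9]
grip_width: 0.637
```

It is seated on the mat: force appears and z stops at 27 mm, as predicted. I'll stop pushing and release.

send_rows:
  commands:
    - [[0, 0, 0], [0, 0, 0], 1]
    - [[0, 0, 0], [0, 0, 0], 1]

```text
clock: 11.97
position: [0.6177, 0.2224, 0.0281]
eef_rot: [[0.468, -0.884, 0.003], [-0.884, -0.468, 0.005], [-0.003, -0.005, -1.0]]
contact_force: [0.8, 0.2, -4.2]
grip_width: 0.642
```

send_rows:
  commands:
    - [[0, 0, 0], [0, 0, 0], 0]
    - [[0, 0, 0], [0, 0, 0], -0.3]
    - [[0, 0, 0], [0, 0, 0], -0.6]
    - [[0, 0, 0], [0, 0, 0], -1]
    - [[0, 0, 0], [0, 0, 0], -1]
    - [[0, 0, 0], [0, 0, 0], -1]

```text
clock: 12.47
position: [0.6182, 0.2227, 0.0268]
eef_rot: [[0.468, -0.884, 0.004], [-0.884, -0.468, 0.005], [-0.003, -0.006, -1.0]]
contact_force: [0.5, -0.7, 0.1]
grip_width: 0.997
```

```bash
python3 rem.py .6165 .222 .15 -62; python3 -c "
from h import *
d=save('scene','pics/scene8.png');cv2.imwrite('pics/s8c.png',cv2.resize(d['color'][200:310,355:485,::-1],None,fx=5,fy=5))"
```

```text
12.4667 [0.6182 0.2227 0.0268] tool mm [  -0.6    1.1 -123.2] deg [-0.33  0.15 -0.1 ] [ 0.5 -0.7  0.1] 0.9972647095854058
```

View pics/s8c.png

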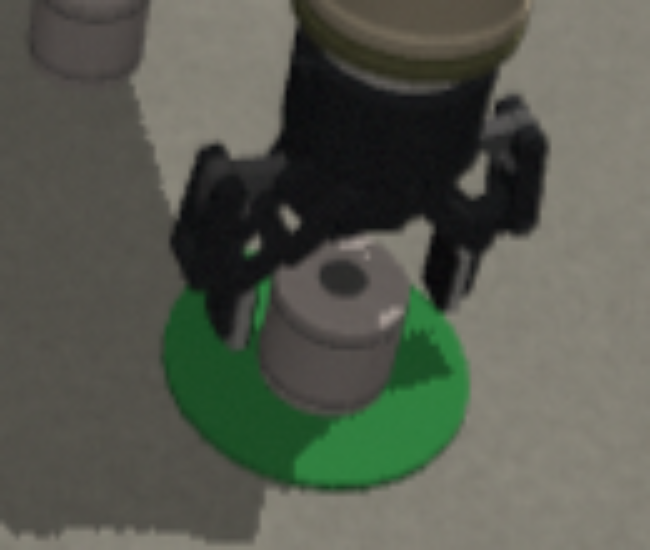

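The jaws are open with both fingers clear of the jacket, which stands on the mat. I'll retreat straight up.

send_rows:
  commands:
    - [[0, 0, -5], [0, 0, 0], -1]
    - [[0, 0, -12], [0, 0, 0], -1]
    - [[0, 0, -20], [0, 0, 0], -1]
    - [[0, 0, -25], [0, 0, 0], -1]
    - [[0, 0, -25], [0, 0, 0], -1]
    - [[0, 0, -25], [0, 0, 0], -1]
    - [[0, 0, -15], [0, 0, 0], -1]
    - [[0, 0, 0], [0, 0, 0], -1]

```text
clock: 13.18
position: [0.6178, 0.2212, 0.1656]
eef_rot: [[0.467, -0.884, 0.005], [-0.884, -0.467, 0.005], [-0.002, -0.007, -1.0]]
contact_force: [1.5, 0.2, -1.0]
grip_width: 1.003
```

send_rows:
  commands:
    - [[15, 15, -10], [0, 0, 0], -1]
    - [[25, 25, -10], [0, 0, 0], -1]
    - [[25, 25, -5], [0, 0, 0], -1]
    - [[25, 25, 0], [0, 0, 0], -1]
    - [[15, 15, 0], [0, 0, 0], -1]
    - [[0, 0, 0], [0, 0, 0], -1]
    - [[0, 0, 0], [0, 0, 0], -1]

```text
clock: 13.77
position: [0.572, 0.0748, 0.1935]
eef_rot: [[0.469, -0.883, 0.01], [-0.883, -0.469, 0.009], [-0.003, -0.013, -1.0]]
contact_force: [-0.5, 0.9, -0.1]
grip_width: 1.0
```

```bash
python3 - <<'E'
from h import *
d=save('scene','pics/scene9.png');t=save('top','pics/top9.png')
a=cv2.resize(d['color'][150:300,180:460,::-1],(700,375))
cv2.imwrite('pics/s9c.png',a)
E
```

```text
(no output)
```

View pics/s9c.png

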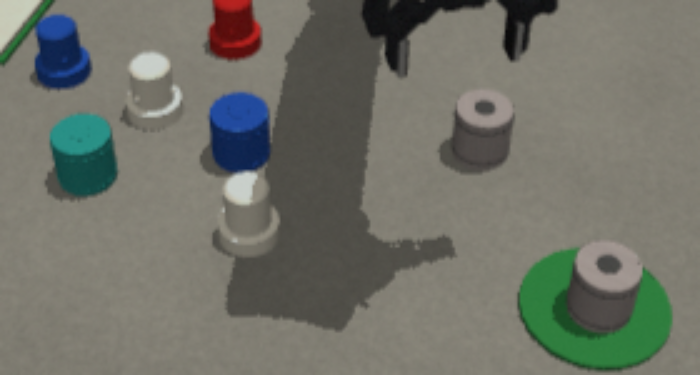

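View pics/top9.png

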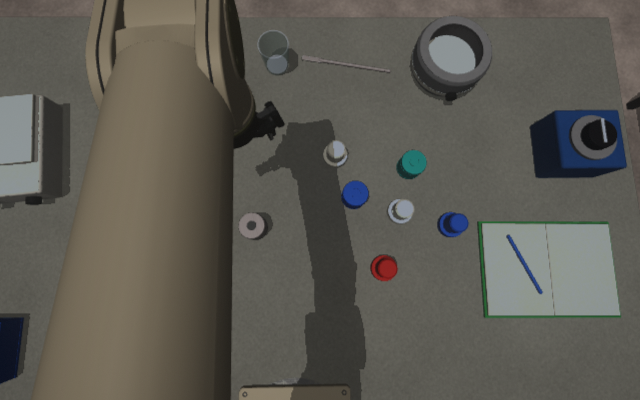

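The jacket stands upright, fully inside the green mat at scene crop (605,285). The liner is upright in its original place at top (401,210), and the spare is unmoved at top (252,226). The arm is clear.

```bash
python3 -c "
from h import *
o=robot.get_obs();print(o['clock'],np.abs(o['qvel']).max());print(robot.close_job())"
```

```text
13.8667 0.020589898449510365
the job is handed in; nothing more can be done
None
```

I lifted the lined jacket (scene pixel (240,182), found by the white rim beneath it) straight up off its liner. I set it mouth down near the middle of the green mat and handed the job in at 13.9 s.

- **Last checks:** The scene view shows the jacket upright and wholly on the mat, and the robot touching nothing. The liner is upright where it was, and the spare jacket has not moved. In the final top view the arm hides the mat, so the placing rests on the scene view and the measured release position.
- **Touch-down force:** The wrist force showed no contact when the jacket first settled, so I pushed down a little further to confirm it. That briefly gave about 43 N vertical (48 N in all) at the wrist, through the held jacket. This is firmer than I intended and well under the 120 N wrist limit, but higher than the 40 N set for the arm or gripper body pressing on something. The push went through the gripped jacket, not the body.
- **Mat position:** The two cameras disagreed by about 7 mm on the mat's x position. I aimed between them, and the jacket has roughly 37 mm of margin on the mat.

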